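# Push the sash of the splicing cabinet up to its green mark

### The arm

A 7-joint arm with a two-finger parallel gripper is mounted at the origin on the work surface. World frame = base frame: x ahead of the robot, y to its left, z up, the work surface at z = 0. Lengths are in m, angles in rad, forces in N, time in s.
With the tool pointing down it reaches from about 0.4 to 0.875 m from the base axis. Payload 19.3 kg.
Tool frame: the origin (TCP) lies midway between the tips of the shut fingers; the grasp point (between the pads) lies 19 mm behind it; z points along the fingers, y is the line along which they close (so a half turn about z gives the same grasp; the last joint's range is limited). The gripper opens to 85 mm and grips with 20 to 120 N. Pads are 22 mm wide; open, the fingers measure 114 mm over their backs; the gripper's body (76 mm by 85 mm) begins 54 mm behind the grasp point. The pads swing forward as they close: fully open they stand 13 mm farther back than shut.
Start: joints at [-1.189, 0.521, -0.036, 1.599, 0.021, 1.021, -0.113], TCP at [0.273, 0.562, 0.231] pointing down, gripper open.
Joint ranges: [-2.91, 2.91], [-0.3, 2.13], [-1.5, 1.42], [0.17, 2.43], [-1.26, 4.41], [0.16, 1.93], [-2.52, 2.52]. Speed limits (rad/s): [1.89, 1.89, 2.39, 2.39, 3.01, 3.01, 3.01].

### API

Orientations are given as [roll, pitch, yaw] about the fixed x, y, z axes, in that order (R = Rz(yaw) Ry(pitch) Rx(roll)).
In Python, from workcell import * gives the robot as it stands.
- The arm moves only by the shell command python3 -m creep 'ROWS' [FORCE]. ROWS is JSON, a list that holds one entry, the list of rows, each a list of 7 numbers: the closure, from -1 (fully open) to 1 (shut), then the shift along the tool's x, y, z in m, then the turn, a rotation vector about the tool's x, y, z in degrees. A call has 1 to 10 rows; each row shifts and turns the commanded pose from where the row before left it, along the tool's axes as they then stand; what a row does not reach is not made up. A row lasts 1/10 s, in which the tool goes at most 50 mm and 8.59 degrees, less where a joint would pass 70% of its speed; a pose out of reach is approached as far as the arm can. A call is refused whole if a number of a shift passes 0.05 or a number of a turn 8.59, either way. A call with a gripper value outside its range is refused whole. The fingers move at their own pace and stop on an object; FORCE is the grip in N (left out, the last holds). Time passes only in rows, so rows that do not move let the fingers close. It gives the time, the measured TCP pose, the force, the opening and the grip force at its end, in the units of the state.
- observe(): the state, without advancing time (a new reading comes with each control period).
- grab_frame(name): name is "scene" or "top" or "wrist"; returns a dict with "image" (400x640x3 uint8, red, green, blue), "range_z" (400x640 float32, m along the optical axis (not along the pixel's ray), 0 where there is no reading), "fx", "fy", "cx", "cy" (pixels), "R" (3x3) and "t" (3): a world point X has camera coordinates R X + t; the wrist camera has in their place "T_tool_cam" (4x4, takes a point from camera to tool coordinates, whose origin is the TCP and whose axes are the flange's). Camera axes: x right, y down, z forward; pixel columns grow to the right and rows downward; lengths in m; the calibration is good to about 2 mm. A picture is of the moment at which its call begins: read the wrist's pose just before it.
- job_done(): hands the job in; it is judged then, once.
Trained networks look in a picture, given as the dict that the camera call returned (one of the last four; its "shot" number tells which), for a name from the list of things; names that differ only in an ending like _2 or _b are one class to them, and where a whole thing is asked for, a point or a joint stands for the part that bears it (a point fixed in the world has none). Each returns a list of dicts, best first, with "confidence" (0 to 1); they miss things now and then, are a little off and sometimes report something else, mostly with a low value. They report only what shows in the picture. A call takes as long as a camera call.
- find_in(picture, thing): "extent" ([centre column, centre row, width, height] in pixels, round what is visible of it).
- outline_of(picture, thing): "region" (400x640 bool, what is visible of it) and "extent" ([centre column, centre row, width, height] in pixels, round what is visible of it).
- tip_of(picture, thing): "position" ([column, row] in pixels: a listed point, or the origin of a listed thing).
The state is a dict: "clock": time; "qpos": joint angles; "qd": joint speeds; "joint_efforts": joint torques, N m; "position": TCP position; "tool_rot": TCP orientation; "force": force on the tool from outside, world axes, zero at the start; "moment": the same for the moment, N m; "grip_width": finger opening in m; "finger_force": force on a finger pad.
Only numpy, scipy, OpenCV 4.12 (cv2) and the standard library are available. Lean on these libraries where they do the work, as an engineer would, in place of code of your own. Each camera call takes 0.05 s, during which the arm holds its last target. There are 200 camera calls.

### The job

Open the counterweighted window of the fibre-splicing dust cabinet: with the fingers beneath its blue lip, gently push it up until the red pointers at the lip's underside are level with the green marker clip, within the clip's own height, then back away and leave the window standing there. Only push from beneath: do not grip the lip or press on its black top, and do not shift the marker clips or the bottle, spool and cleaver.

Things in the scene. Friction and masses are not known exactly. Their poses are not given: they have to be found in the camera images.
- cabinet: Fixed clear-sided cabinet 440 wide, 340 deep, 400 high. Origin: on the table, middle of the front's foot; x into the cabinet, y to its left, z up. The front leans back 40 degrees from vertical, from 40 mm above the table at x = 0, between two aluminium rails (470 long, y = +/-200). Grey sill 40 mm high at x = 0 to 30; splicer fixed inside at x = 190 to 310. The space before the slope is free.
- sash (a joint): How far the clear window with blue frame (370 x 200 mm, 14 mm thick) has slid up the slope, in m: 0 is lowest (lip underside 101 mm above the table), 0.235 its upper stop. Counterweighted: it stays wherever it is left and takes about 2 to 6 N along the slope to move; it does not spring back. The blue lip (sash_c0) is 12 mm thick with a black 4 mm strip (sash_c1) on top.
- lip_edge (a point): Middle of the front lower edge of the blue lip at the window's bottom, moving with it. z points up the slope (the travel), y to the cabinet's left, x square to the window, into the cabinet. The lip's flat underside is the plane z = 0, from x = 0 to 40 mm, 320 mm long in y; it stands 33 mm out from the pane. Open space beneath. A thin red pointer at each end of the sash marks z = 0.
- green_mark (a point): Middle of the front face of the green marker clip, on the cabinet's left rail (y = +204 mm in the cabinet). Same axes as lip_edge. The clip is 20 mm high along the slope and 28 mm wide; the underside of the lip is to end level with it.
- orange_mark (a point): The same for the orange clip on the right rail (y = -204 mm): a mark for another job, to be ignored. The clips slide stiffly on the rails (about 12 N) and are not to be moved.
- bottle: White alcohol bottle with blue cap, 54 mm across, 130 mm high, loose, standing on the table before one end of the cabinet's front; origin under its middle.
- spool: Small blue and brass fibre spool, 96 mm across, 46 mm high, loose, flat on the table before the other end of the front; origin under its middle.
- cleaver: Black and steel fibre cleaver, 70 x 50 x 42 mm, loose, on the cabinet's floor inside the opening, in its right half; origin under its middle.

How it is judged:
On the way, in this order (a step that is already met when the one before it is completed fails the run):
1. the fingers bear on the lip from beneath, the window still below the green mark (contact force between the fingers and sash_c0 above 0.5 N and z of lip_edge in the frame of green_mark below -0.02 m), for 0.1 s.
2. the window has been pushed up to the green mark (within 10 mm) with the fingers on the lip and no higher than its underside (z of lip_edge in the frame of green_mark between -0.01 and 0.01 m and contact force between the fingers and sash_c0 above 0.2 N and z of the grasp point in the frame of lip_edge below 0.008 m), for 0.1 s.
At the end, for the whole second after the job is handed in: The window stands still on its own with the underside of the lip (the red pointers) within 10 mm, along the slope, of the middle of the green clip; bottle, spool and cleaver are within 15 mm and the clips within 4 mm of where they were (z of lip_edge in the frame of green_mark between -0.01 and 0.01 m and velocity of joint sash between -0.01 and 0.01 m/s and distance of each of bottle, spool, cleaver from where it was at the start of the episode below 0.015 m and distance of each of green_mark, orange_mark from where it was at the start of the episode below 0.004 m); the robot touches nothing.
It fails at once if the fingers press on the black top of the lip with more than 3 N (pinching the lip or pushing it down) (contact force between the fingers and sash_c1 above 3 N).
It fails at once if the lip is pushed with more than 30 N (contact force between the fingers and sash_c0 above 30 N).
It fails at once if the window is pushed more than 20 mm beyond the green mark (z of lip_edge in the frame of green_mark above 0.02 m).
It fails at once if the bottle, spool or cleaver is shifted more than 15 mm, or tipped (distance of any of bottle, spool, cleaver from where it was at the start of the episode above 0.015 m or angle between any of bottle, spool, cleaver's own z axis and vertical above 0.3 rad).
It fails at once if a marker clip is shifted more than 4 mm (distance of any of green_mark, orange_mark from where it was at the start of the episode above 0.004 m).
It also fails if it takes over 38 s, if anything falls off the work surface, if the arm or the gripper's body presses on something with over 40 N, if the wrist force passes 120 N, or if a joint passes its speed limit or range.

## Working session

There is one attempt and no reset: what is moved stays moved. The work goes in short steps, Python scripts to look and compute and a shell command to move; the robot and the scene stay as the last step left them, time stands still between calls to the robot, and variables do not carry over. Pictures are saved under pics/ and viewed, at most 10 in all, crops included, and the job is handed in when it is done.

```bash
mkdir -p pics; ls; cat > h.py <<'E'
from workcell import *
import numpy as np, cv2
from scipy.spatial.transform import Rotation as Ro
def px2w(f,u,v,d=None):
    if d is None:
        p=f["range_z"][int(v)-2:int(v)+3,int(u)-2:int(u)+3]; d=np.median(p[p>0]) if (p>0).any() else np.nan
    c=np.array([(u-f["cx"])/f["fx"]*d,(v-f["cy"])/f["fy"]*d,d])
    return f["R"].T@(c-f["t"])
E
python3 - <<'E'
from h import *
s=observe();print(s)
ims=[]
for n in ["scene","top"]:
    f=grab_frame(n); cv2.imwrite(f"pics/{n}0.png",f["image"][:,:,::-1])
    print(n,f["fx"],f["R"].tolist(),f["t"])
    for th in ["lip_edge","green_mark","orange_mark","bottle","spool","cleaver","cabinet"]:
        for r in tip_of(f,th)[:1]:
            u,v=r["position"]; print(th,r["confidence"],np.round([u,v],1),np.round(px2w(f,u,v),4) if 3<u<636 and 3<v<396 else None)
E
```

```text
pics
{'clock': 0.0, 'qpos': array([-1.1892052 ,  0.52206029, -0.03631521,  1.59998992,  0.02119835,
        1.02111055, -0.11280743]), 'qd': array([ 0.00051425, -0.00075301,  0.00178357,  0.00020753, -0.00022973,
        0.00181908, -0.00010317]), 'joint_efforts': array([-4.86701319e-04, -9.27132654e+01,  1.97951876e+00, -3.69945681e+01,
        1.78304699e-02,  8.26410076e-03,  9.27449690e-06]), 'position': array([0.27275278, 0.56196815, 0.23070351]), 'tool_rot': array([-3.14041284e+00,  8.92840421e-05,  2.68977242e+00]), 'force': array([ 0.38967387, -0.2626268 , -0.75087615]), 'moment': array([ 0.01741851, -0.00088107,  0.06769527]), 'finger_force': 0.0, 'grip_width': 0.08540385583033186}
scene 483.72501933656076 [[-0.7699215432105553, 0.638040180247402, -0.01120471731638431], [0.5466770722359728, 0.6504128768711842, -0.527358766203478], [-0.32918838981923676, -0.412150237158749, -0.849568823591241]] [ 0.4008984  -0.26105229  1.47482638]
lip_edge 0.95 [304.6 177.3] [ 0.5345 -0.0238  0.1363]
green_mark 0.63 [326.1 244.7] [0.6227 0.1619 0.1641]
orange_mark 0.65 [205.3 114.2] [ 0.5656 -0.4758  0.0034]
bottle 0.64 [363.6 242.1] [0.508  0.1714 0.0456]
spool 0.69 [301.2 141.9] [ 0.4283 -0.1749  0.0452]
cleaver 0.92 [242.7 200.3] [ 0.6683 -0.1196  0.0492]
cabinet 0.91 [317.1 197.6] [0.5494 0.0424 0.1381]
top 446.7182850602998 [[0.004417266758469235, -0.999986064307873, -0.0028911839157515274], [-0.9773944763901838, -0.0037062925224193143, -0.2113913454181526], [0.21137768396011666, 0.0037595991526273988, -0.9773972274044307]] [0.03470471 0.57248373 0.86667004]
lip_edge 0.58 [347.2 208.4] [ 0.5354 -0.025   0.1366]
green_mark 0.72 [238.8 145. ] [0.6384 0.1736 0.2021]
orange_mark 0.83 [484.6 115.1] [ 0.6646 -0.2419  0.2799]
bottle 0.94 [259.9 240.2] [0.4788 0.1433 0.0996]
spool 0.55 [424.3 278.1] [ 0.4092 -0.1862  0.0466]
cabinet 0.7 [341.2 236.9] [ 0.4985 -0.0209 -0.0006]
```

```bash
python3 -c "
import cv2,numpy as np
a=cv2.imread('pics/scene0.png');b=cv2.imread('pics/top0.png')
cv2.imwrite('pics/s1.png',cv2.resize(a[60:340,120:500],(800,590)));cv2.imwrite('pics/t1.png',cv2.resize(b[60:340,160:540],(800,590)))"
```

```text
(no output)
```

View pics/s1.png

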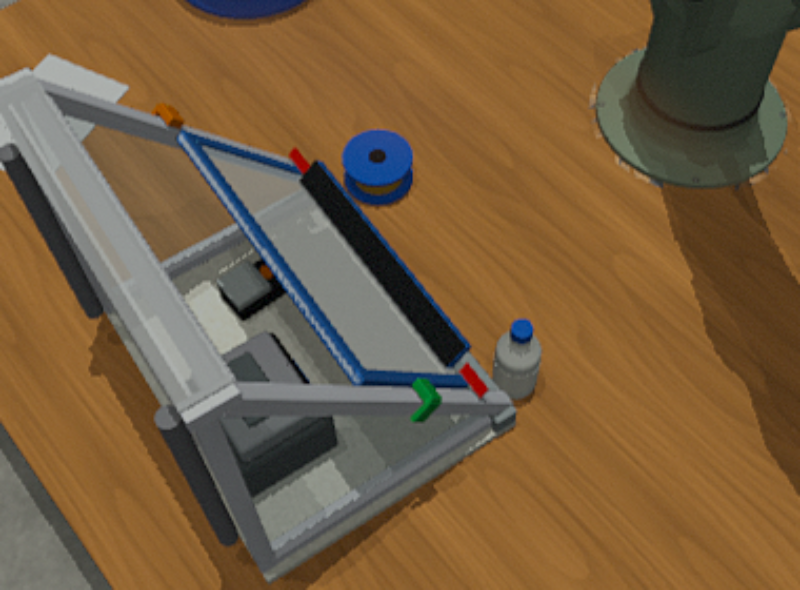

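View pics/t1.png

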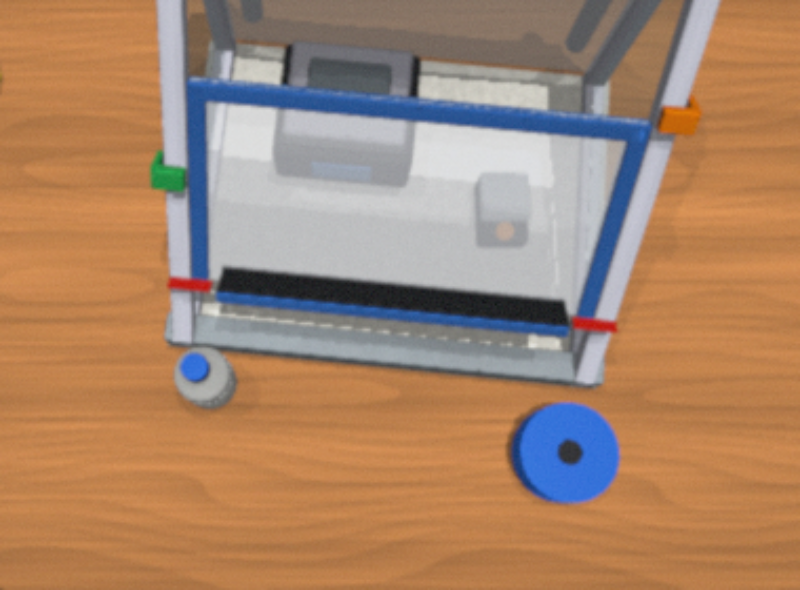

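Pictures: the sash is low, the lip is the black strip facing the robot, red pointers are at both ends, the green clip is on the left rail and the orange on the right. The bottle stands left and the spool right, with the middle clear. Next I fit the geometry by colour and depth.

```bash
cat >> h.py <<'E'
def cloud(f,m):
    m=m&(f["range_z"]>0); v,u=np.nonzero(m); d=f["range_z"][m]
    c=np.stack([(u-f["cx"])/f["fx"]*d,(v-f["cy"])/f["fy"]*d,d],1)
    return (c-f["t"])@f["R"]
def masks(f):
    H=cv2.cvtColor(f["image"],cv2.COLOR_RGB2HSV).astype(int); h,s,v=H[...,0],H[...,1],H[...,2]
    return dict(red=((h<4)|(h>176))&(s>190)&(v>110), green=(h>50)&(h<75)&(s>150)&(v>60), orange=(h>8)&(h<16)&(s>215)&(v>150), black=(v<45))
E
python3 - <<'E'
from h import *
for n in ["scene","top"]:
    f=grab_frame(n); M=masks(f)
    box=np.zeros((400,640),bool)
    if n=="scene": box[60:330,120:450]=1
    else: box[60:300,160:520]=1
    for k,m in M.items():
        nc,lab,st,ce=cv2.connectedComponentsWithStats((m&box).astype(np.uint8))
        for i in range(1,nc):
            if st[i,4]>(300 if k=="black" else 15):
                P=cloud(f,lab==i)
                print(n,k,np.round(ce[i]),st[i,4],"med",np.round(np.median(P,0),3),"p5",np.round(np.percentile(P,5,0),3),"p95",np.round(np.percentile(P,95,0),3))
                if k=="black":
                    c=P.mean(0); U,S,V=np.linalg.svd(P-c); print("  normal",V[2],"long",V[0])
E
```

```text
scene red [262. 136.] 48 med [ 0.53  -0.212  0.117] p5 [ 0.526 -0.227  0.111] p95 [ 0.534 -0.196  0.123]
scene red [345. 240.] 77 med [0.567 0.162 0.117] p5 [0.562 0.145 0.112] p95 [0.571 0.179 0.122]
scene green [322. 248.] 130 med [0.646 0.177 0.202] p5 [0.634 0.16  0.19 ] p95 [0.665 0.185 0.207]
scene black [146. 169.] 412 med [ 0.834 -0.215  0.233] p5 [ 0.828 -0.221  0.085] p95 [ 0.844 -0.212  0.351]
  normal [-0.73569475  0.67730798  0.00267058] long [0.01153026 0.00858169 0.9998967 ]
scene black [302. 186.] 1374 med [ 0.554 -0.01   0.132] p5 [ 0.535 -0.163  0.122] p95 [0.573 0.12  0.141]
  normal [-0.65358238  0.06352815 -0.75418449] long [ 0.09799202  0.9951866  -0.0010919 ]
scene black [216. 286.] 336 med [0.868 0.124 0.25 ] p5 [0.863 0.12  0.092] p95 [0.879 0.126 0.354]
  normal [-0.06368389  0.99796614 -0.00281981] long [0.0103047  0.00348297 0.99994084]
scene black [257. 276.] 689 med [0.796 0.154 0.234] p5 [0.751 0.149 0.202] p95 [0.838 0.158 0.271]
  normal [ 0.09823938  0.99516195 -0.0013126 ] long [ 0.96690546 -0.09513774  0.23673327]
top red [250. 195.] 68 med [0.565 0.163 0.118] p5 [0.561 0.147 0.113] p95 [0.57  0.179 0.122]
top red [442. 214.] 69 med [ 0.529 -0.208  0.117] p5 [ 0.525 -0.226  0.114] p95 [ 0.533 -0.193  0.121]
top green [239. 143.] 161 med [0.641 0.174 0.202] p5 [0.634 0.161 0.195] p95 [0.659 0.184 0.208]
top orange [483. 116.] 185 med [ 0.663 -0.241  0.278] p5 [ 0.656 -0.253  0.27 ] p95 [ 0.675 -0.227  0.282]
top black [347. 200.] 1504 med [ 0.552 -0.024  0.133] p5 [ 0.534 -0.162  0.124] p95 [0.57  0.116 0.141]
  normal [-0.65186532  0.06431954 -0.75560214] long [-9.83958594e-02 -9.95147338e-01  1.76591036e-04]
```

```bash
cat >> h.py <<'E'
yaw=-np.arctan2(.098,.995)
ex=np.array([np.cos(yaw),np.sin(yaw),0]);ey=np.array([-np.sin(yaw),np.cos(yaw),0]);ez=np.array([0,0,1.])
a=np.radians(40);u=np.sin(a)*ex+np.cos(a)*ez;n=np.cos(a)*ex-np.sin(a)*ez
Rt=np.stack([-u,ey,n],1)
def go(P,Rg=None):
    s=observe();R=Ro.from_euler('xyz',s["tool_rot"]).as_matrix()
    print("t",s["clock"],"pos",np.round(s["position"],4),"shift tool",np.round(R.T@(np.array(P)-s["position"]),4),"rotvec deg",np.round(Ro.from_matrix(R.T@(Rt if Rg is None else Rg)).as_rotvec(degrees=True),2),"F",np.round(s["force"],2))
E
python3 - <<'E'
from h import *
go([.42,-.02,.32])
f=grab_frame("top");P=cloud(f,masks(f)["green"]);Q=np.stack([P@u,P@n,P@ey],1);Q=Q[np.argsort(Q[:,1])]
print(np.round(Q[::4],3).tolist())
b=masks(f)["black"].copy();b[:,:300]=0;b[:170]=0;b[:,420:]=0;b[230:]=0
P=cloud(f,b);print("black u,n,y", np.round(np.percentile(np.stack([P@u,P@n,P@ey],1),[2,50,98],axis=0),4))
r=masks(f)["red"];r[:,:160]=0;r[300:]=0;P=cloud(f,r);print("red",np.round(np.percentile(np.stack([P@u,P@n],1),[5,50,95],axis=0),4))
E
```

```text
t 0.9 pos [0.2729 0.5623 0.2313] shift tool [-0.3866 -0.4596 -0.0887] rotvec deg [ -8.84 -49.46 -18.96] F [-0.    0.36 -0.39]
[[0.546, 0.341, 0.233], [0.559, 0.342, 0.222], [0.554, 0.343, 0.24], [0.554, 0.343, 0.242], [0.547, 0.343, 0.246], [0.547, 0.343, 0.233], [0.556, 0.343, 0.24], [0.545, 0.343, 0.224], [0.56, 0.343, 0.222], [0.552, 0.344, 0.237], [0.554, 0.344, 0.235], [0.557, 0.344, 0.228], [0.555, 0.344, 0.231], [0.549, 0.344, 0.226], [0.551, 0.344, 0.242], [0.548, 0.344, 0.235], [0.556, 0.345, 0.239], [0.549, 0.345, 0.224], [0.555, 0.345, 0.246], [0.552, 0.345, 0.233], [0.544, 0.345, 0.223], [0.544, 0.345, 0.243], [0.557, 0.345, 0.242], [0.553, 0.346, 0.234], [0.552, 0.346, 0.223], [0.544, 0.346, 0.239], [0.551, 0.346, 0.23], [0.546, 0.346, 0.241], [0.558, 0.346, 0.226], [0.559, 0.347, 0.234], [0.56, 0.347, 0.241], [0.559, 0.348, 0.228], [0.559, 0.348, 0.225], [0.561, 0.349, 0.241], [0.56, 0.35, 0.227], [0.56, 0.352, 0.247], [0.561, 0.355, 0.248], [0.559, 0.362, 0.246], [0.559, 0.366, 0.247], [0.561, 0.371, 0.246]]
black u,n,y [[ 0.4541  0.3236 -0.1049]
 [ 0.4561  0.3375  0.0043]
 [ 0.4579  0.3516  0.1157]]
red [[0.4399 0.3389]
 [0.4415 0.3439]
 [0.4426 0.3497]]
```

```bash
python3 -m creep '[[[1,-0.02,-0.02,-0.02,0,0,0],[1,-0.028,-0.033,-0.02,0,0,0],[1,-0.028,-0.033,-0.02,0,0,0],[1,-0.028,-0.033,-0.01,0,0,0],[1,-0.028,-0.033,-0.01,0,0,0],[1,-0.028,-0.033,0,0,0,0],[1,-0.028,-0.033,0,0,0,0]]]' 20
python3 -m creep '[[[1,-0.028,-0.033,0,0,0,0],[1,-0.028,-0.033,0,0,0,0],[1,-0.028,-0.033,0,0,0,0],[1,-0.028,-0.033,0,0,0,0],[1,-0.028,-0.033,0,0,0,0],[1,-0.028,-0.033,0,0,0,0],[1,-0.028,-0.033,0,0,0,0],[1,0,0,0,0,0,0]]]'
python3 -c "
from h import *
go([.42,-.02,.32]);print(observe()['qpos'])"
```

```text
clock: 1.65
position: [0.3471, 0.2824, 0.3117]
tool_rot: [3.14, 0.0, 2.69]
force: [1.2, 0.2, 0.1]
grip_width: 0.0002
finger_force: 0.0
clock: 2.45
position: [0.4229, -0.014, 0.3116]
tool_rot: [-3.141, 0.001, 2.684]
force: [-1.0, 1.0, -0.0]
grip_width: -0.0004
finger_force: 0.0
t 2.45 pos [ 0.4229 -0.014   0.3116] shift tool [-0.0001 -0.0067 -0.0084] rotvec deg [ -9.03 -49.37 -19.27] F [-1.02  1.03 -0.03]
[-0.43072407  0.09650085  0.35255407  2.00128775 -0.03721471  1.04907591
  1.0516125 ]
```

```bash
python3 -m creep '[[[1,0,0,0,-1.29,-7.05,-2.75],[1,0,0,0,-1.29,-7.05,-2.75],[1,0,0,0,-1.29,-7.05,-2.75],[1,0,0,0,-1.29,-7.05,-2.75],[1,0,0,0,-1.29,-7.05,-2.75],[1,0,0,0,-1.29,-7.05,-2.75],[1,0,0,0,-1.29,-7.05,-2.75],[1,0,0,0,0,0,0]]]'
python3 -c "
from h import *
go(.405*u+.26*n+.03*ey);print(observe()['qpos'])"
```

```text
clock: 3.25
position: [0.421, -0.0094, 0.3177]
tool_rot: [3.076, 0.581, 2.896]
force: [0.6, -0.5, 0.7]
grip_width: -0.0001
finger_force: 0.0
t 3.25 pos [ 0.421  -0.0094  0.3177] shift tool [ 0.0628 -0.0071  0.1675] rotvec deg [ -1.87 -16.44  -6.87] F [ 0.62 -0.52  0.72]
[-0.08665268 -0.18760544 -0.17874628  2.39524265  0.45569477  0.4237101
  0.70455763]
```

```bash
python3 -m creep '[[[1,0.012,-0.001,0.032,0,0,0],[1,0.012,-0.001,0.032,0,0,0],[1,0.012,-0.001,0.032,0,0,0],[1,0.012,-0.001,0.032,0,0,0],[1,0.012,-0.001,0.032,-0.4,-4,-1.7],[1,0,0,0,-0.4,-4,-1.7],[1,0,0,0,-0.4,-4,-1.7],[1,0,0,0,-0.4,-4,-1.7],[1,0,0,0,0,0,0]]]'
python3 -c "
from h import *
go(.405*u+.26*n+.03*ey);print(observe()['qpos'])"
```

```text
clock: 4.15
position: [0.4381, -0.0249, 0.268]
tool_rot: [-3.096, 0.613, 2.969]
force: [-0.2, 0.2, 0.5]
grip_width: 0.0
finger_force: 0.0
t 4.15 pos [ 0.4381 -0.0249  0.268 ] shift tool [0.0554 0.0185 0.113 ] rotvec deg [ -5.49 -14.96  -2.82] F [-0.19  0.19  0.5 ]
[ 0.96726255 -0.0310586  -1.20722805  2.42890937  0.98303269  0.30289592
  0.24575875]
```

```bash
cat >> h.py <<'E'
def RT(T):
    T=np.radians(T);z=np.sin(T)*ex-np.cos(T)*ez
    return np.stack([np.cross(ey,z),ey,z],1)
L=.4405*u+.318*n+.03*ey
def tcp(T,d=.017): R=RT(T);return L+d*R[:,2]+.011*R[:,0]
E
python3 -c "
from h import *
for T in (20,28): print(tcp(T)); go(tcp(T)-.015*u-.07*ex+.1*ez,RT(T))"
```

```text
[ 0.52265362 -0.02133228  0.11329912]
t 4.15 pos [ 0.4381 -0.0249  0.268 ] shift tool [0.0354 0.0146 0.0554] rotvec deg [-4.57 15.02 -4.15] F [-0.19  0.19  0.5 ]
[ 0.52543105 -0.02160584  0.11286182]
t 4.15 pos [ 0.4381 -0.0249  0.268 ] shift tool [0.0334 0.0149 0.0574] rotvec deg [-4.84  7.02 -3.81] F [-0.19  0.19  0.5 ]
```

```bash
python3 -m creep '[[[1,0,0,0,-0.9,3,-0.8],[1,0,0,0,-0.9,3,-0.8],[1,0,0,0,-0.9,3,-0.8],[1,0,0,0,-0.9,3,-0.8],[1,0,0,0,-0.9,3,-0.8],[1,0,0,0,0,0,0]]]'
python3 -c "
from h import *
for T in (20,28):go(tcp(T)-.015*u-.07*ex+.1*ez,RT(T))
print(observe()['qpos'])"
```

```text
clock: 4.75
position: [0.4385, -0.0243, 0.2676]
tool_rot: [-3.136, 0.369, 3.035]
force: [-0.7, 0.5, 0.3]
grip_width: 0.0002
finger_force: 0.0
t 4.75 pos [ 0.4385 -0.0243  0.2676] shift tool [0.0203 0.0116 0.0626] rotvec deg [-0.48  1.16 -0.43] F [-0.75  0.45  0.29]
t 4.75 pos [ 0.4385 -0.0243  0.2676] shift tool [0.0179 0.0116 0.064 ] rotvec deg [-0.51 -6.84 -0.4 ] F [-0.75  0.45  0.29]
[ 0.95033693  0.06379418 -1.11380715  2.25175936  0.31337273  0.52459746
  1.06587222]
```

```bash
python3 -m creep '[[[1,0.004,0.002,0.012,0,0,0],[1,0.004,0.002,0.012,0,0,0],[1,0.004,0.002,0.012,0,0,0],[1,0.004,0.002,0.012,0,0,0],[1,0.004,0.003,0.012,0,0,0],[1,0,0,0,0,0,0]]]'
python3 -c "
from h import *
for T in (20,28):go(tcp(T)-.015*u-.07*ex,RT(T))
print(observe()['qpos'])
f=grab_frame('scene');cv2.imwrite('pics/a.png',f['image'][:,:,::-1])"
```

```text
clock: 5.35
position: [0.4411, -0.0135, 0.2029]
tool_rot: [-3.134, 0.369, 3.038]
force: [0.2, -0.1, 0.0]
grip_width: 0.0002
finger_force: 0.0
t 5.35 pos [ 0.4411 -0.0135  0.2029] shift tool [0.0344 0.0009 0.0951] rotvec deg [-0.54  1.15 -0.32] F [ 0.15 -0.12  0.01]
t 5.35 pos [ 0.4411 -0.0135  0.2029] shift tool [0.0319 0.001  0.0965] rotvec deg [-0.56 -6.85 -0.28] F [ 0.15 -0.12  0.01]
[ 0.6778358   0.21411077 -0.95491477  2.33939593  0.77973167  0.43633778
  0.55379997]
```

View pics/a.png

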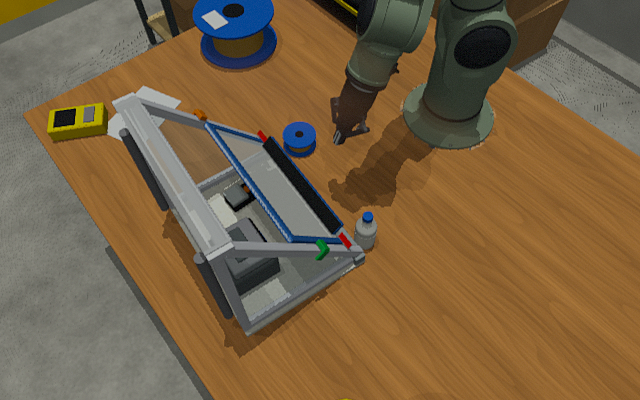

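The gripper (tip about column 340, row 138) hangs clear in front of the lip, between the bottle and the spool. Descending.

```bash
python3 -m creep '[[[1,0.0057,0,0.0158,0,0,0],[1,0.0057,0,0.0158,0,0,0],[1,0.0057,0,0.0158,0,0,0],[1,0.0057,0,0.0158,0,0,0],[1,0.0057,0,0.0158,0,0,0],[1,0.0057,0,0.0158,0,0,0],[1,0,0,0,0,0,0]]]'
python3 -c "
from h import *
for T in (20,28):go(tcp(T)-.015*u-.07*ex,RT(T))
go(tcp(20)-.015*u,RT(20))
print(observe()['qpos'])"
```

```text
clock: 6.1
position: [0.4441, -0.0155, 0.1027]
tool_rot: [-3.135, 0.369, 3.035]
force: [-0.1, -0.1, 0.6]
grip_width: 0.0
finger_force: 0.0
t 6.1 pos [ 0.4441 -0.0155  0.1027] shift tool [0.0012 0.0019 0.0004] rotvec deg [-0.55  1.16 -0.46] F [-0.05 -0.07  0.64]
t 6.1 pos [ 0.4441 -0.0155  0.1027] shift tool [-0.0013  0.0019  0.0018] rotvec deg [-0.58 -6.84 -0.42] F [-0.05 -0.07  0.64]
t 6.1 pos [ 0.4441 -0.0155  0.1027] shift tool [-0.0641  0.0027  0.0257] rotvec deg [-0.55  1.16 -0.46] F [-0.05 -0.07  0.64]
[ 0.46949836  0.47106764 -0.78945028  2.4317919   1.59995052  0.44432175
 -0.25798192]
```

```bash
python3 -m creep '[[[1,-0.0128,0.0005,0.006,0,0,0],[1,-0.0128,0.0005,0.006,0,0,0],[1,-0.0128,0.0005,0.006,0,0,0],[1,-0.0128,0.0005,0.006,0,0,0],[1,-0.0128,0.0005,0.006,0,0,0],[1,0,0,0,0,0,0]]]'
python3 - <<'E'
from h import *
go(tcp(21,.022),RT(28)); print(observe()['qpos'])
R=Ro.from_euler('xyz',observe()["tool_rot"]).as_matrix(); print("u in tool",R.T@u)
f=grab_frame('scene');cv2.imwrite('pics/b.png',cv2.resize(f['image'][90:290,220:420,::-1],(600,600)))
E
```

```text
clock: 6.7
position: [0.5163, -0.0212, 0.1002]
tool_rot: [-3.135, 0.373, 3.034]
force: [0.4, -0.7, 0.3]
grip_width: -0.0003
finger_force: 0.0
t 6.7 pos [ 0.5163 -0.0212  0.1002] shift tool [-0.0109  0.0005 -0.0047] rotvec deg [-0.62 -6.63 -0.46] F [ 0.36 -0.71  0.33]
[ 0.44463015  0.54280733 -0.72879171  2.26824036  1.4491492   0.45108158
 -0.02761755]
u in tool [-0.87770383  0.00262829 -0.47919629]
```

View pics/b.png

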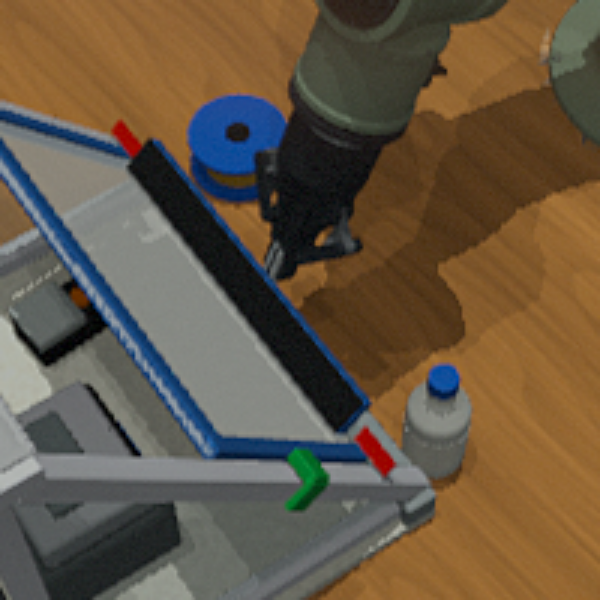

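The fingertips (270,265) are just at and below the lip's front edge, not touching. I tilt to align more and insert a little.

```bash
python3 -m creep '[[[1,0,0,0,0,-4,0],[1,0,0,0,0,-4,0],[1,0,0,0,0,-4,0],[1,0,0,0.004,0,0,0],[1,0,0,0.004,0,0,0],[1,0,0,0,0,0,0]]]'
python3 - <<'E'
from h import *
go(L,RT(34)); s=observe();print(s['qpos'])
R=Ro.from_euler('xyz',s["tool_rot"]).as_matrix(); print("u in tool",R.T@u,"TCP rel lip u,n,y",[(s["position"]-L)@k for k in (u,n,ey)])
E
```

```text
clock: 7.35
position: [0.5191, -0.0233, 0.0914]
tool_rot: [-3.128, 0.556, 3.038]
force: [-0.4, -0.1, 0.3]
grip_width: 0.0
finger_force: 0.0
t 7.35 pos [ 0.5191 -0.0233  0.0914] shift tool [-0.0286  0.0019 -0.0312] rotvec deg [-0.99 -2.15 -0.27] F [-0.37 -0.09  0.3 ]
[ 0.48066985  0.62033503 -0.81513602  2.4002143   2.05621145  0.64091597
 -0.61767645]
u in tool [-9.50269019e-01 -6.09071416e-04 -3.11429638e-01] TCP rel lip u,n,y [np.float64(-0.03691272193001533), np.float64(0.020747380994982835), np.float64(-0.0022741729472910135)]
```

```bash
python3 -m creep '[[[1,-0.0038,0,-0.0012,0,0,0],[1,-0.0038,0,-0.0012,0,0,0],[1,-0.0038,0,-0.0012,0,0,0],[1,-0.0019,0,-0.0006,0,0,0],[1,-0.0019,0,-0.0006,0,0,0],[1,-0.0019,0,-0.0006,0,0,0],[1,-0.0019,0,-0.0006,0,0,0],[1,0,0,0,0,0,0]]]'
cat >> h.py <<'E'
def rep():
    s=observe();f=grab_frame("top");o=[s["clock"],"F.u",round(float(s["force"]@u),2),"F",np.round(s["force"],2),"TCP rel L0",np.round([(s["position"]-L)@k for k in (u,n,ey)],4),"rot",np.round(s["tool_rot"],3)]
    M=masks(f);M["red"][:,:160]=0;M["red"][300:]=0;M["green"][:,:200]=0;M["green"][:,280:]=0
    r=cloud(f,M["red"]);g=cloud(f,M["green"]);g=g[g@n<.3475]
    y=r@ey;rl=r[y>.15];rr=r[y<-.1]
    print(*o,"red L,R s",[round(float(np.median(q@u)),4) if len(q) else None for q in (rl,rr)],len(rl),len(rr),"green mid",np.round(np.percentile(g@u,[3,97]).mean(),4) if len(g) else None)
E
python3 -c "
from h import *
rep()"
```

```text
clock: 8.15
position: [0.5317, -0.0241, 0.1068]
tool_rot: [-3.128, 0.558, 3.038]
force: [-1.1, 0.3, 0.4]
grip_width: -0.0002
finger_force: 0.1
8.15 F.u -0.41 F [-1.15  0.33  0.45] TCP rel L0 [-0.017   0.0205 -0.0019] rot [-3.128  0.558  3.038] red L,R s [0.4418, 0.4421] 68 72 green mid 0.5525
```

```bash
python3 -m creep '[[[1,-0.0019,0,-0.0006,0,0,0],[1,-0.0019,0,-0.0006,0,0,0],[1,-0.0019,0,-0.0006,0,0,0],[1,-0.0019,0,-0.0006,0,0,0],[1,0,0,0,0,0,0]]]'
python3 -c "
from h import *
rep()"
```

```text
clock: 8.7
position: [0.5371, -0.0247, 0.1131]
tool_rot: [-3.128, 0.558, 3.038]
force: [-2.1, 1.4, -0.8]
grip_width: 0.0001
finger_force: 0.9
8.7 F.u -2.02 F [-2.09  1.42 -0.78] TCP rel L0 [-0.0087  0.0206 -0.0019] rot [-3.128  0.558  3.038] red L,R s [0.4501, 0.4501] 68 72 green mid 0.5525
```

Pushing with about 2 N; the pointers follow. Continuing, 0.102 m to go.

```bash
python3 -m creep '[[[1,-0.0038,0,-0.0012,0,0,0],[1,-0.0038,0,-0.0012,0,0,0],[1,-0.0038,0,-0.0012,0,0,0],[1,-0.0038,0,-0.0012,0,0,0],[1,-0.0038,0,-0.0012,0,0,0],[1,-0.0038,0,-0.0012,0,0,0],[1,-0.0038,0,-0.0012,0,0,0],[1,-0.0038,0,-0.0012,0,0,0],[1,-0.0038,0,-0.0012,0,0,0],[1,-0.0038,0,-0.0012,0,0,0]]]'
python3 -c "
from h import *
rep()"
```

```text
clock: 9.75
position: [0.5627, -0.0272, 0.1434]
tool_rot: [-3.128, 0.558, 3.038]
force: [-5.6, -0.1, 0.3]
grip_width: -0.0003
finger_force: 2.6
9.75 F.u -3.36 F [-5.61 -0.13  0.29] TCP rel L0 [ 0.031   0.0208 -0.0019] rot [-3.128  0.558  3.038] red L,R s [0.4898, 0.4898] 68 71 green mid 0.5527
```

```bash
python3 -m creep '[[[1,-0.0038,0,-0.0012,0,0,0],[1,-0.0038,0,-0.0012,0,0,0],[1,-0.0038,0,-0.0012,0,0,0],[1,-0.0038,0,-0.0012,0,0,0],[1,-0.0038,0,-0.0012,0,0,0],[1,-0.0038,0,-0.0012,0,0,0],[1,-0.0038,0,-0.0012,0,0,0],[1,-0.0038,0,-0.0012,0,0,0],[1,-0.0038,0,-0.0012,0,0,0],[1,-0.0038,0,-0.0012,0,0,0]]]'
python3 -c "
from h import *
rep()"
```

```text
clock: 10.8
position: [0.5885, -0.0297, 0.1737]
tool_rot: [-3.128, 0.558, 3.038]
force: [-6.4, -0.0, 1.0]
grip_width: -0.0
finger_force: 2.6
10.8 F.u -3.39 F [-6.44 -0.05  0.96] TCP rel L0 [ 0.0709  0.0212 -0.0018] rot [-3.128  0.558  3.038] red L,R s [0.5296, 0.5297] 69 73 green mid 0.5527
```

```bash
python3 -m creep '[[[1,-0.0038,0,-0.0012,0,0,0],[1,-0.0038,0,-0.0012,0,0,0],[1,-0.0038,0,-0.0012,0,0,0],[1,-0.0038,0,-0.0012,0,0,0],[1,-0.0038,0,-0.0012,0,0,0],[1,-0.0019,0,-0.0006,0,0,0],[1,-0.0009,0,-0.0003,0,0,0],[1,0,0,0,0,0,0],[1,0,0,0,0,0,0]]]'
python3 - <<'E'
from h import *
rep()
f=grab_frame('scene');cv2.imwrite('pics/c.png',cv2.resize(f['image'][90:290,220:420,::-1],(600,600)))
E
```

```text
clock: 11.75
position: [0.6035, -0.0311, 0.1911]
tool_rot: [-3.128, 0.558, 3.038]
force: [-3.2, -0.3, 0.1]
grip_width: 0.0001
finger_force: 1.1
11.75 F.u -1.94 F [-3.2  -0.29  0.12] TCP rel L0 [ 0.0939  0.0216 -0.0018] rot [-3.128  0.558  3.038] red L,R s [0.5527, 0.5528] 50 72 green mid 0.5529
```

View pics/c.png

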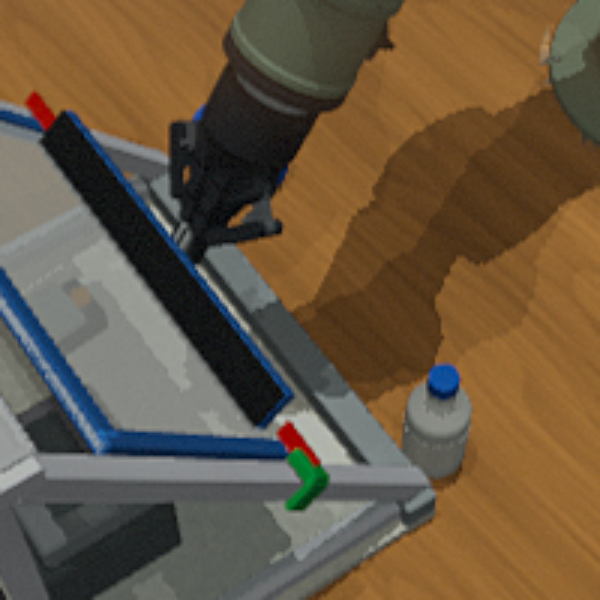

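The red pointer (298,442) is level with the green clip (305,478), and both measurements agree. Backing off down the slope, then away.

```bash
python3 -m creep '[[[1,0.0038,0,0.0012,0,0,0],[1,0.0076,0,0.0024,0,0,0],[1,0.0095,0,0.003,0,0,0],[1,0.017,0,-0.0106,0,0,0],[1,0.025,0,-0.016,0,0,0],[1,0.025,0,-0.016,0,0,0],[1,0.025,0,-0.016,0,0,0],[1,0,0,0,0,0,0],[1,0,0,0,0,0,0]]]'
python3 - <<'E'
from h import *
rep()
f=grab_frame('top');cv2.imwrite('pics/d.png',f['image'][:,:,::-1])
E
```

```text
clock: 12.75
position: [0.4862, -0.0187, 0.1751]
tool_rot: [-3.129, 0.557, 3.036]
force: [0.1, -0.6, 0.4]
grip_width: -0.0
finger_force: 0.0
12.75 F.u 0.39 F [ 0.09 -0.63  0.38] TCP rel L0 [ 0.0058 -0.0585 -0.0009] rot [-3.129  0.557  3.036] red L,R s [0.5528, 0.5527] 54 72 green mid 0.5532
```

View pics/d.png

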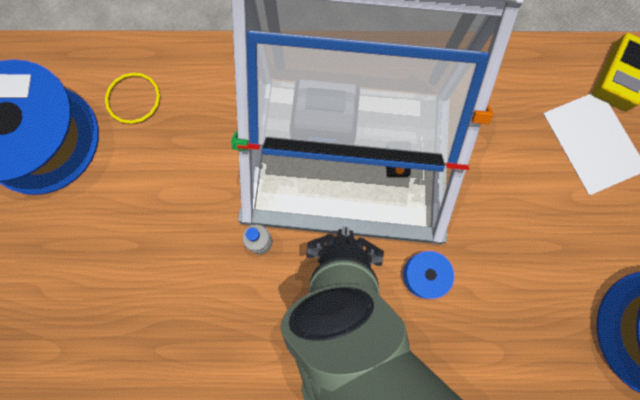

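The window stands at the green clip (pointer at 250,147, clip at 239,142). The gripper is clear, the bottle and spool are in place, and the force is about zero.

```bash
python3 -c "
from workcell import *
print(job_done())"
```

```text
the job is handed in; nothing more can be done
None
```

The job is handed in: I pushed the window up from beneath until the red pointers measured within about 1 mm of the middle of the green clip. It stayed there after the arm backed away, with the bottle and spool still in place and no contact force on the gripper; the judged result was not returned.

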